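# Cap the specimen canister for pump-down

## Task

Close the specimen canister so that it can be pumped out: slide its bayonet cap straight out of the keeper's groove, set it in the canister's mouth with the lugs in the keyways, push it all the way down against the spring and turn it a quarter turn clockwise (seen from above) to the stop. Finish still holding the cap by its bar and pressing it flush on the rim: until the pump pulls, the spring lifts it off its seal if you let go. Leave the wash bottle, logbook, box of slides and vial where they are.

Things in the scene. Friction and masses are not known exactly. Their poses are not given: they have to be found in the camera images.
- cap: Loose bayonet cap, aluminium, 160 g, with a black bar grip. Origin: centre of the flange's flat underside (seal face), z up through the grip, x along bar and lugs; the same after a half turn. Flange 72 mm across, z 0 to 8 mm. Starts in the keeper, x along the groove, lugs down.
- cap_grip (a point): Grip point on the cap's axis, 38 mm above the seal face, axes as the cap's. The upright bar is 46 mm long (x), 14 mm thick (y) and reaches z = 46 mm over the seal face; a round boss 36 mm across rings its foot up to 14 mm. Pinch it across its thickness from above, fingertips over the keeper's lips (15 mm above the seal face).
- cap_plug (a point): Centre of the plug's foot, 20 mm below the seal face, axes as the cap's. The plug is 39 mm across, foot bevelled 3 mm. Its two lugs stick out along +x and -x to 27.5 mm from the axis, 9 mm wide, from 9 to 14 mm below the seal face.
- keeper: Fixed aluminium cap keeper, 96 (x) x 108 (y) x 45 mm high; origin: centre of the underside. A groove along its x, open at -x (towards the robot), holds the flange on rails 30 mm above the worktop under two steel lips, tops at 45 mm. Play: 3 mm up, 3 mm each side. Between the lips 52 mm, between the rails 46 mm. Rails and lips end at x = -41 mm.
- keeper_exit (a point): Where the cap's seal-face centre is when the flange has just come clear of the lips: 67 mm along the keeper's -x from its middle, at rail height (30 mm); axes as the keeper's. Draw the cap level along -x at least to here before lifting.
- canister: Fixed upright aluminium pot, 84 mm across, 75 mm high, on a round foot 104 mm across; a steel pump pipe leaves it along its +x (to 86 mm from the axis) and turns down into the worktop. Origin: centre of the underside, z up. A specimen mount stands inside.
- rim (a point): Centre of the mouth at the rim face, 75 mm above the worktop, axes as the canister's. Bore 44 mm across in a ring 5 mm thick; two keyways along +x and -x, 14 mm wide, out to 30.5 mm from the axis. Seal face less than 4 mm above the rim: the lugs are under the ring and can turn, clockwise from above only, to a stop at about 80 degrees. 0 mm is home.
- follower (a joint): Travel of the sprung ring inside the canister, m: 0 free, its top 10 mm under the rim; grows as the plug pushes it down. The plug meets it when the seal face is 10 mm above the rim: 4 N there, 10 N with the cap home (0.010). Let go when turned, the cap is lifted 4 mm, until the lugs meet the ring.
- wash_bottle: white plastic wash bottle, 206 mm high, standing at the left behind; leave it alone
- logbook: blue hard-cover notebook, 210 x 149 x 13 mm, lying at the left with a pen on it; leave it alone
- slides: small white carton, 59 x 81 x 33 mm, at the right; leave it alone
- vial: small capped glass vial, 24 mm across, 60 mm high, at the right behind; leave it alone
Not all that is in view belongs to the job. What is shaped like the cap but brown or orange is not meant.

How it is judged:
By the outcome, as a careful person would: the job done as asked, in the order asked, and still so for the second after the job is handed in, while the arm keeps its last pose, push and grip.
It also fails if it takes over 48 s, if anything falls off the work surface, if the arm or the gripper's body presses on something with over 40 N, if the wrist force passes 120 N, or if a joint passes its speed limit or range.

## Robot

A 6-joint arm with a two-finger parallel gripper is mounted at the origin on a cart in front of the work surface, level with it; the furniture and walls round the work are solid. World frame = base frame: x ahead of the robot, y to its left, z up, the work surface at z = 0. Lengths are in m, angles in rad, forces in N, time in s.
With the tool pointing down it reaches from about 0.35 to 0.975 m from the base axis. Payload 4.9 kg.
Tool frame: the origin (TCP) lies on the centre line of the jaws, within the pads' length; the fingertips stand 17 mm ahead of it and the grasp point (between the pads) lies 2 mm behind it (tip_reach is the distance from the TCP to the fingertips, in m); z points along the fingers, y is the line along which they close (so a half turn about z gives the same grasp; the last joint's range is limited). The gripper opens to 85 mm and grips with 20 to 120 N. Pads are 22 mm wide; open, the fingers measure 114 mm over their backs; the gripper's body (76 mm by 85 mm) begins 54 mm behind the grasp point. The pads swing forward as they close: fully open they stand 13 mm farther back than shut.
Start: joints at [-1.306, 0.053, 1.613, -0, 1.476, -0.119], TCP at [0.234, -0.58, 0.248] pointing down, gripper open.
Joint ranges: [-3.01, 3.01], [-1.01, 2.22], [0.06, 2.58], [-1.02, 4.17], [0.09, 2.62], [-3.14, 3.14]. Speed limits (rad/s): [2.57, 2.57, 3.14, 3.14, 3.14, 3.14].

## Interface

Orientations are given as [roll, pitch, yaw] about the fixed x, y, z axes, in that order (R = Rz(yaw) Ry(pitch) Rx(roll)).
In Python, from rig import * gives the robot as it stands.
- The arm moves only by the tool send_rows, never from a script. Its argument "series" is a list of rows, each an object of numbers: "x", "y", "z": the shift along the tool's x, y, z in mm; "ax", "ay", "az": the turn, a rotation vector about the tool's x, y, z in degrees. In form: [{"x": .., "y": .., "z": .., "ax": .., "ay": .., "az": ..}, ...]. A call has 1 to 10 rows; each row is the pose to reach, as a shift and turn from the pose commanded when the call began, along the tool's axes at that moment; what a row does not reach only later rows make up. A row lasts 1/10 s, in which the tool goes at most 50 mm and 8.59 degrees, less where a joint would pass 70% of its speed; a pose out of reach is approached as far as the arm can. A call with a gripper value outside its range is refused whole. "gripper" is the closure in counts, from 0 (fully open) to 255 (shut), set as the call begins (left out, the last holds). The fingers move at their own pace and stop on an object; the grip force is fixed at half the most. Time passes only in rows, so rows that repeat a pose let the fingers close. It gives the time, the measured TCP pose, the force, the opening and the grip force at its end, in the units of the state.
- observe(): the state, without advancing time (a new reading comes with each control period).
- snapshot(name): name is "scene" or "top"; returns a dict with "color" (384x512x3 uint8, blue, green, red), "range_z" (384x512 float32, m along the optical axis (not along the pixel's ray), 0 where there is no reading), "vfov" (degrees; the focal length in pixels is half the picture's height over the tangent of half this angle, whatever the lens; pixels are square), "cx", "cy" (the principal point, pixels), "R" (3x3) and "t" (3): a world point X has camera coordinates R X + t. Camera axes: x right, y down, z forward; pixel columns grow to the right and rows downward; lengths in m; the calibration is good to about 2 mm. A picture is of the moment at which its call begins.
- job_done(): hands the job in; it is judged then, once.
The state is a dict: "time_s": time; "q": joint angles; "joint_velocities": joint speeds; "tau": joint torques, N m; "tcp_pos": TCP position; "orientation": TCP orientation; "contact_force": force on the tool from outside, world axes, zero at the start; "torque": the same for the moment, N m; "width": finger opening in m; "grasp_force": force on a finger pad.
Only numpy, scipy, OpenCV 4.12 (cv2) and the standard library are available. Lean on these libraries where they do the work, as an engineer would, in place of code of your own. Each camera call takes 0.05 s, during which the arm holds its last target. There are 200 camera calls.

## Working session

There is one attempt and no reset: what is moved stays moved. The work goes in short steps, Python scripts to look and compute and a tool call to move; the robot and the scene stay as the last step left them, time stands still between calls to the robot, and variables do not carry over. Pictures are saved under pics/ and viewed, at most 10 in all, crops included, and the job is handed in when it is done.

Besides the shell and the picture viewer there is one more tool, called after "Request:" by a JSON object that holds its "op" and its "data", one argument or row to a line. send_rows: Moves the arm, as the interface text tells. Its arguments: {"type":"object","properties":{"series":{"type":"array","items":{"type":"object","properties":{"x":{"type":"number"},"y":{"type":"number"},"z":{"type":"number"},"ax":{"type":"number"},"ay":{"type":"number"},"az":{"type":"number"}}}},"gripper":{"type":"number"}},"required":["series"]}

```bash
mkdir -p pics; ls; python3 - <<'E'
from rig import *
import cv2, numpy as np, pickle
d={}
for n in("scene","top"):
    s=snapshot(n); d[n]=s; cv2.imwrite(f"pics/{n}0.png",s["color"]); print(n,s["vfov"],s["cx"],s["cy"],(-s["R"].T@s["t"]).round(3), s["R"].round(2).tolist(),(s["range_z"]>0).mean())
pickle.dump(d,open("s0.pkl","wb"))
o=observe(); print(o)
E
```

```text
pics
scene 46.503561646614784 251.37195286057886 194.3565941443715 [-0.063 -0.942  0.656] [[0.84, -0.55, -0.01], [-0.26, -0.37, -0.89], [0.48, 0.75, -0.45]] 0.9803314208984375
top 56.064404077857255 261.2739643774693 190.89485866280242 [0.439 0.028 1.356] [[0.0, -1.0, 0.0], [-1.0, -0.0, -0.08], [0.08, -0.0, -1.0]] 0.9959971110026041
{'time_s': 0.1, 'q': array([-1.30597361e+00,  5.33136547e-02,  1.61417321e+00,  9.84469320e-06,
        1.47602243e+00, -1.19000426e-01]), 'joint_velocities': array([ 0.00058602, -0.00106011, -0.00432021,  0.00047819,  0.00069244,
        0.00039478]), 'tau': array([ 6.91027726e-04, -3.94912326e+01, -3.71360350e+01, -6.03174726e-05,
        3.99213939e-03, -2.48468126e-06]), 'tcp_pos': array([ 0.23390168, -0.5789948 ,  0.24716193]), 'orientation': array([-3.13969073e+00, -2.37272780e-04,  3.83821979e-01]), 'contact_force': array([-0.21869207, -0.05552572,  0.23104573]), 'torque': array([ 0.06105629,  0.0043075 , -0.00787049]), 'grasp_force': 0.0, 'width': 0.08540055794534271}
```

View pics/top0.png

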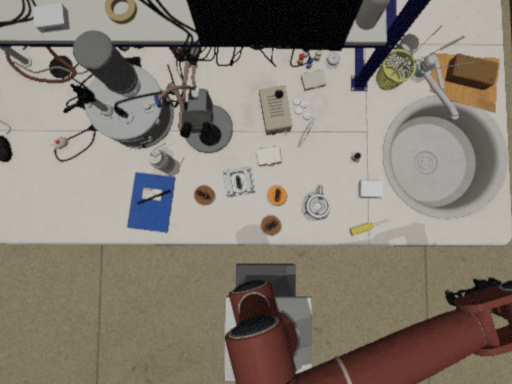

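View pics/scene0.png

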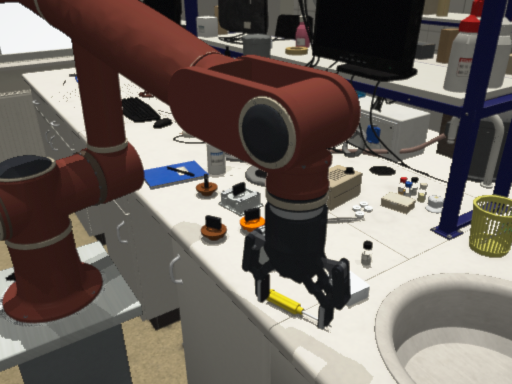

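The top view shows the keeper with the cap at about (239,181) and the canister at (317,204), its pipe going up-right to about (320,188). The brown and orange decoys are at (204,195), (271,225) and (277,195). In the scene view the arm hides the canister. Next I'll zoom in on the keeper and canister.

```bash
python3 - <<'E'
import cv2,pickle
s=pickle.load(open("s0.pkl","rb"))["top"]; c=s["color"]
a=cv2.resize(c[160:240,195:345],None,fx=5.3,fy=5.3,interpolation=cv2.INTER_CUBIC); cv2.imwrite("pics/crop0.png",a)
E
```

```text
(no output)
```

View pics/crop0.png

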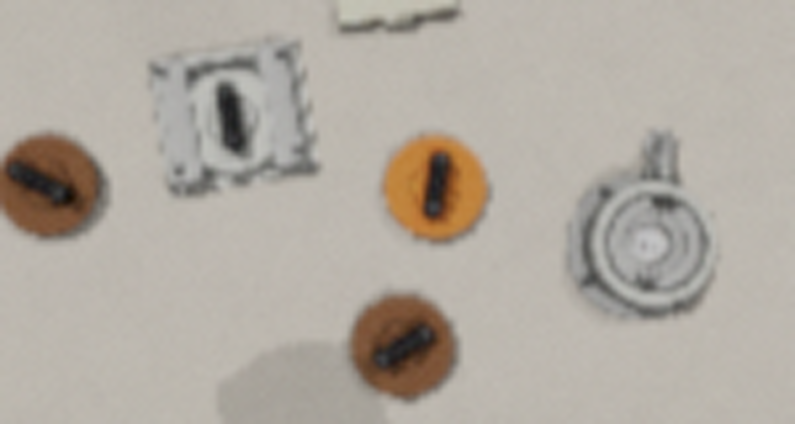

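The zoomed view shows the cap's black bar at crop (232,120), nearly along image-up and leaning slightly left. The canister mouth is at (650,243), with dark keyways at (664,200) and (645,285) and the pipe going up at (660,150).

```bash
cat > h.py <<'E'
import numpy as np,cv2
def cloud(s):
    h,w=s["range_z"].shape; f=h/2/np.tan(np.radians(s["vfov"]/2)); v,u=np.mgrid[:h,:w]
    z=s["range_z"]; P=np.stack([(u-s["cx"])/f*z,(v-s["cy"])/f*z,z],-1)
    return (P-s["t"])@s["R"]
def ray(s,u,v,z0):
    f=s["color"].shape[0]/2/np.tan(np.radians(s["vfov"]/2))
    d=s["R"].T@np.array([(u-s["cx"])/f,(v-s["cy"])/f,1]); o=-s["R"].T@s["t"]
    return o+d*(z0-o[2])/d[2]
def box(s,rows,cols,m):
    """mask restricted to the window; centroid, axis angle in pixel coordinates"""
    k=np.zeros(m.shape,np.uint8); k[rows,cols]=m[rows,cols]; return k
def axis(s,k,z0):
    v,u=np.nonzero(k); W=np.array([ray(s,a,b,z0)[:2] for a,b in zip(u,v)])
    c=W.mean(0); e,V=np.linalg.eigh(np.cov((W-c).T)); x=V[:,1]*np.sign(V[0,1])
    return c,np.degrees(np.arctan2(x[1],x[0])),np.sqrt(e*12),len(u)
E
python3 - <<'E'
from h import *; import pickle
s=pickle.load(open("s0.pkl","rb"))["top"]; P=cloud(s); g=cv2.cvtColor(s["color"],6)
Z=P[...,2]
print("table z",np.median(Z[205:235,290:300]),Z[205:235,290:300].std())
np.set_printoptions(linewidth=250)
print((Z[188:222,302:332]*1000).astype(int)); print((Z[168:196,223:256]*1000).astype(int))
k=box(s,slice(172,192),slice(232,246),g<70); print("bar",axis(s,k,.076))
print("bar grey");print(g[172:192,232:246])
k=box(s,slice(186,224),slice(300,335),(Z>.062)); print("can",axis(s,k,.075))
k=box(s,slice(164,200),slice(220,260),(Z>.036)&(Z<.055)); r=cv2.minAreaRect(np.argwhere(k)[:,::-1].astype(np.float32)); print("keeper",r,ray(s,*r[0],.045))
print(ray(s,195+664/5.3-.4,160+200/5.3-.4,.07),ray(s,195+645/5.3-.4,160+285/5.3-.4,.07))
print("can grey");print(g[188:222,302:332])
E
```

```text
table z -0.0009560987862269981 0.0028541845480419465
[[ 0  0 -3 ... -1  1 -2]
 [-1  0 -1 ... -5  0 -3]
 [-1 -1 -3 ...  3 -4  0]
 ...
 [-2 -1 -1 ... -1 -2 -2]
 [ 0 -2 -2 ... -4 -2 -3]
 [ 2  2  1 ... -7  0  0]]
[[  -6    0    2   -2    1    4    0   -3   -3    0   -2   -1    3    1   -3    1    0 1356    4   37   38   39   46   46   42   44    7   10   -2    4    0    0   -2]
 [   2    0    1   -3    0   -3    0    5    0    2    0    1    2   46   38   41   39   43   41   37   42   47   44   51   47   45    9    5    5    0    0   -4    0]
 [  -3   -4   -1   -1    3    0   -1   39   42   39   43   41   44   36   38   45   41   34   30   28   32   41   45   45   39   42    0    6    5    0   -1    0    0]
 [   0    1   47   46   44   47   41   41   41   42   44   35   35   25    5    2    7    3    7    3   28 1356   40   43   42   43   29    4    2   -1    0   -3    6]
 [   4    6   43   43   39   41   44   32    4    3    8    4    4    8   11    1    9    7    5    7    4   43   45   44   44   45   43    4    5    2    0   -4   -2]
 [   3    3   49   48   39   45   39   29   16    8
[... 4938 characters left out ...]
183 187 185 180 173 159 142 122 129 153 186 180 158]
 [170 168 185 184 181 180 178 179 168 165 172 177 152 125]
 [169 135 146 161 177 183 182 183 179 160 157 147 119 117]]
can (array([ 0.48713613, -0.1751834 ]), np.float64(74.07471915869375), array([0.07682927, 0.0804467 ]), 360)
keeper ((238.1351318359375, 180.31080627441406), (23.34465789794922, 24.49544906616211), 80.53767395019531) [0.57812591 0.11163401 0.045     ]
[ 0.51531576 -0.18254388  0.07      ] [ 0.45807169 -0.16925278  0.07      ]
can grey
[[184 183 183 ... 185 185 186]
 [184 182 184 ... 184 184 185]
 [183 184 182 ... 186 185 185]
 ...
 [186 185 185 ... 183 184 184]
 [187 185 184 ... 183 183 184]
 [186 185 184 ... 182 184 182]]
```

```bash
cat >> h.py <<'E'
from scipy.spatial.transform import Rotation as Ro
def move(o,p,yaw):
    "tool-frame shift (mm) and turn (deg) from state o to p, pointing down, yaw deg"
    A=Ro.from_euler("xyz",o["orientation"]); B=Ro.from_euler("xyz",[np.pi,0,np.radians(yaw)])
    d=A.inv().apply(np.array(p)-o["tcp_pos"])*1000
    return d.round(1),(A.inv()*B).as_rotvec(degrees=True).round(2)
E
python3 - <<'E'
from h import *; from rig import *
print(move(observe(),[.569,.110,.14],9.5))
E
```

```text
(array([ 568.7, -513.2,  108.3]), array([-0.11, -0.  , 12.49]))
```

Request:
{"op": "send_rows", "data": {
  "series": [
    {"x": 35, "y": -32, "z": 5, "az": 1},
    {"x": 70, "y": -64, "z": 10, "az": 2},
    {"x": 105, "y": -96, "z": 15, "az": 4},
    {"x": 140, "y": -128, "z": 20, "az": 5},
    {"x": 175, "y": -160, "z": 25, "az": 6},
    {"x": 210, "y": -192, "z": 30, "az": 7},
    {"x": 245, "y": -224, "z": 35, "az": 8},
    {"x": 280, "y": -256, "z": 40, "az": 9},
    {"x": 315, "y": -288, "z": 45, "az": 10},
    {"x": 350, "y": -320, "z": 50, "az": 12.5}
  ],
  "gripper": 0
}}

```text
invalid input at $.series[0]: expected keys x, y, z, ax, ay, az
```

```bash
python3 - <<'E'
from h import *; from rig import *
o=observe(); print(o["time_s"],o["tcp_pos"],o["orientation"],o["q"]); print(move(o,[.569,.110,.13],9.5))
E
```

```text
0.1 [ 0.23390168 -0.5789948   0.24716193] [-3.13969073e+00 -2.37272780e-04  3.83821979e-01] [-1.30597361e+00  5.33136547e-02  1.61417321e+00  9.84469320e-06
  1.47602243e+00 -1.19000426e-01]
(array([ 568.7, -513.2,  118.3]), array([-0.11, -0.  , 12.49]))
```

Request:
{"op": "send_rows", "data": {
  "series": [
    {"x": 35, "y": -32, "z": 5, "ax": 0, "ay": 0, "az": 1},
    {"x": 70, "y": -64, "z": 10, "ax": 0, "ay": 0, "az": 2},
    {"x": 105, "y": -96, "z": 15, "ax": 0, "ay": 0, "az": 4},
    {"x": 140, "y": -128, "z": 20, "ax": 0, "ay": 0, "az": 5},
    {"x": 175, "y": -160, "z": 25, "ax": 0, "ay": 0, "az": 6},
    {"x": 210, "y": -192, "z": 30, "ax": 0, "ay": 0, "az": 7},
    {"x": 245, "y": -224, "z": 35, "ax": 0, "ay": 0, "az": 8},
    {"x": 280, "y": -256, "z": 40, "ax": 0, "ay": 0, "az": 9},
    {"x": 315, "y": -288, "z": 45, "ax": 0, "ay": 0, "az": 10},
    {"x": 350, "y": -320, "z": 50, "ax": 0, "ay": 0, "az": 12.5}
  ],
  "gripper": 0
}}

```text
time_s: 1.1
tcp_pos: [0.439, -0.1498, 0.1978]
orientation: [3.142, -0.0, 0.164]
contact_force: [0.8, -0.4, 0.3]
width: 0.0854
grasp_force: 0.0
```

```bash
python3 - <<'E'
from h import *; from rig import *
o=observe(); print(o["time_s"],o["tcp_pos"],o["orientation"],o["q"]); print(move(o,[.569,.110,.13],9.5))
E
```

```text
1.1 [ 0.43895999 -0.14975978  0.19782508] [ 3.14157024e+00 -3.02155350e-05  1.64062825e-01] [-4.89458705e-01 -3.14070815e-01  2.03053779e+00  5.78131320e-07
  1.42508806e+00  9.17274714e-01]
(array([ 170.7, -235. ,   67.8]), array([ 0. , -0. , -0.1]))
```

Request:
{"op": "send_rows", "data": {
  "series": [
    {"x": 28, "y": -39, "z": 5, "ax": 0, "ay": 0, "az": 0},
    {"x": 56, "y": -78, "z": 15, "ax": 0, "ay": 0, "az": 0},
    {"x": 85, "y": -117, "z": 30, "ax": 0, "ay": 0, "az": 0},
    {"x": 114, "y": -156, "z": 45, "ax": 0, "ay": 0, "az": 0},
    {"x": 142, "y": -195, "z": 57, "ax": 0, "ay": 0, "az": 0},
    {"x": 171, "y": -235, "z": 68, "ax": 0, "ay": 0, "az": 0},
    {"x": 171, "y": -235, "z": 68, "ax": 0, "ay": 0, "az": 0}
  ]
}}

```text
time_s: 1.8
tcp_pos: [0.5684, 0.1125, 0.1275]
orientation: [-3.14, 0.004, 0.171]
contact_force: [-0.1, -1.2, 0.2]
width: 0.0853
grasp_force: 0.0
```

```bash
python3 - <<'E'
from h import *; from rig import *; import pickle
d={n:snapshot(n) for n in("scene","top")}; pickle.dump(d,open("s1.pkl","wb"))
s=d["scene"]
def px(s,X):
    c=s["R"]@np.array(X)+s["t"]; f=192/np.tan(np.radians(s["vfov"]/2)); return (s["cx"]+f*c[0]/c[2], s["cy"]+f*c[1]/c[2])
for n,X in(("bar",[.569,.11,.076]),("rim",[.487,-.175,.075])): print(n,px(s,X))
u,v=map(int,px(s,[.569,.11,.1])); u2,v2=map(int,px(s,[.487,-.175,.06]))
c=s["color"]; r=lambda a:cv2.resize(a,None,fx=5,fy=5,interpolation=cv2.INTER_CUBIC)
print(u,v,u2,v2)
cv2.imwrite("pics/s1.png",np.hstack([r(c[v-45:v+45,u-40:u+40]),r(c[v2-45:v2+45,u2-40:u2+40])]))
o=observe(); print(o["time_s"],o["tcp_pos"],o["orientation"],o["q"]); print(move(o,[.569,.110,.067],9.5))
E
```

```text
bar (np.float64(238.16549087631915), np.float64(183.5925635180732))
rim (np.float64(270.6405874605996), np.float64(232.61327173446068))
237 176 270 237
1.9 [0.56810685 0.10920726 0.12904947] [3.14152955e+00 2.50097213e-03 1.67965157e-01] [ 6.14486124e-02  4.77620274e-02  1.82430029e+00 -3.43877209e-04
  1.27201044e+00  1.46438133e+00]
(array([ 1.2, -0.6, 62. ]), array([0.  , 0.14, 0.12]))
```

View pics/s1.png

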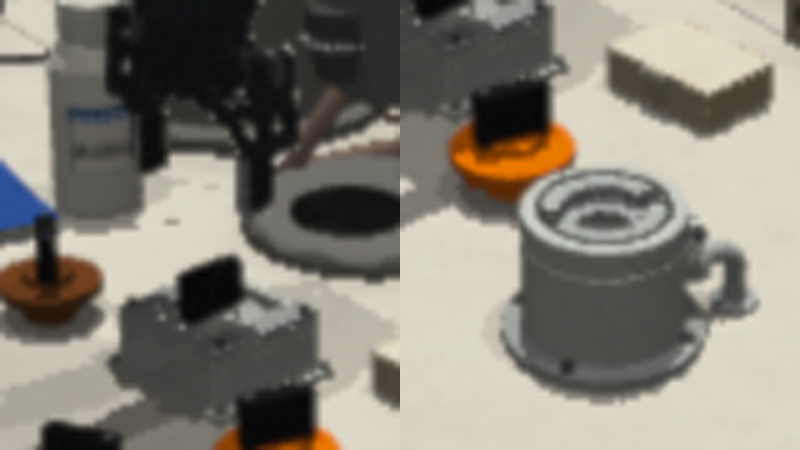

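Seen from the scene camera, the bar's top is at about (239,185), midway between the raised open fingers. The canister's mouth is near (271,234), with the pipe to its right. Both agree with the top-view fix, so I'll go down and grip.

Request:
{"op": "send_rows", "data": {
  "series": [
    {"x": 1, "y": -0.5, "z": 20, "ax": 0, "ay": 0, "az": 0},
    {"x": 1, "y": -0.5, "z": 40, "ax": 0, "ay": 0, "az": 0},
    {"x": 1, "y": -0.5, "z": 55, "ax": 0, "ay": 0, "az": 0},
    {"x": 1, "y": -0.5, "z": 62, "ax": 0, "ay": 0, "az": 0},
    {"x": 1, "y": -0.5, "z": 63, "ax": 0, "ay": 0, "az": 0},
    {"x": 1, "y": -0.5, "z": 63, "ax": 0, "ay": 0, "az": 0}
  ]
}}

```text
time_s: 2.5
tcp_pos: [0.5699, 0.1085, 0.0679]
orientation: [3.141, -0.001, 0.165]
contact_force: [-0.4, -0.3, 0.6]
width: 0.085
grasp_force: 0.0
```

Request:
{"op": "send_rows", "data": {
  "series": [
    {"x": 0, "y": 0, "z": 0, "ax": 0, "ay": 0, "az": 0},
    {"x": 0, "y": 0, "z": 0, "ax": 0, "ay": 0, "az": 0},
    {"x": 0, "y": 0, "z": 0, "ax": 0, "ay": 0, "az": 0},
    {"x": 0, "y": 0, "z": 0, "ax": 0, "ay": 0, "az": 0},
    {"x": 0, "y": 0, "z": 0, "ax": 0, "ay": 0, "az": 0},
    {"x": 0, "y": 0, "z": 0, "ax": 0, "ay": 0, "az": 0},
    {"x": 0, "y": 0, "z": 0, "ax": 0, "ay": 0, "az": 0},
    {"x": 0, "y": 0, "z": 0, "ax": 0, "ay": 0, "az": 0},
    {"x": 0, "y": 0, "z": 0, "ax": 0, "ay": 0, "az": 0},
    {"x": 0, "y": 0, "z": 0, "ax": 0, "ay": 0, "az": 0}
  ],
  "gripper": 255
}}

```text
time_s: 3.5
tcp_pos: [0.5699, 0.109, 0.0677]
orientation: [-3.142, -0.001, 0.166]
contact_force: [-0.2, 0.4, 3.5]
width: 0.0125
grasp_force: 60.0
```

```bash
python3 - <<'E'
from h import *; from rig import *
o=observe(); print(o)
E
```

```text
{'time_s': 3.5, 'q': array([6.06445088e-02, 1.26951079e-01, 1.85367900e+00, 1.16338884e-04,
       1.16021184e+00, 1.46576045e+00]), 'joint_velocities': array([-0.00116094, -0.00096633, -0.00151663, -0.00116693, -0.00100363,
        0.00094412]), 'tau': array([-2.61906842e-01, -3.60509348e+01, -3.05280054e+01, -9.66489734e-02,
        5.46941604e-02,  1.27449841e-02]), 'tcp_pos': array([0.56988719, 0.10896767, 0.067675  ]), 'orientation': array([-3.14156525e+00, -7.57782394e-04,  1.65633975e-01]), 'contact_force': array([-0.20400001,  0.3693797 ,  3.48898203]), 'torque': array([ 0.06029045, -0.0251097 ,  0.01401608]), 'grasp_force': 59.951940178871155, 'width': 0.012526310820235894}
```

Request:
{"op": "send_rows", "data": {
  "series": [
    {"x": 0, "y": 0, "z": -1, "ax": 0, "ay": 0, "az": 0},
    {"x": -5, "y": 0, "z": -1, "ax": 0, "ay": 0, "az": 0},
    {"x": -10, "y": 0, "z": -1, "ax": 0, "ay": 0, "az": 0},
    {"x": -15, "y": 0, "z": -1, "ax": 0, "ay": 0, "az": 0},
    {"x": -20, "y": 0, "z": -1, "ax": 0, "ay": 0, "az": 0},
    {"x": -20, "y": 0, "z": -1, "ax": 0, "ay": 0, "az": 0}
  ]
}}

```text
time_s: 4.1
tcp_pos: [0.5488, 0.1055, 0.0679]
orientation: [-3.142, 0.001, 0.166]
contact_force: [0.2, 0.8, -1.3]
width: 0.0127
grasp_force: 59.5
```

Request:
{"op": "send_rows", "data": {
  "series": [
    {"x": -8, "y": 0, "z": 0, "ax": 0, "ay": 0, "az": 0},
    {"x": -16, "y": 0, "z": 0, "ax": 0, "ay": 0, "az": 0},
    {"x": -24, "y": 0, "z": 0, "ax": 0, "ay": 0, "az": 0},
    {"x": -32, "y": 0, "z": 0, "ax": 0, "ay": 0, "az": 0},
    {"x": -40, "y": 0, "z": 0, "ax": 0, "ay": 0, "az": 0},
    {"x": -48, "y": 0, "z": 0, "ax": 0, "ay": 0, "az": 0},
    {"x": -56, "y": 0, "z": 0, "ax": 0, "ay": 0, "az": 0},
    {"x": -60, "y": 0, "z": 0, "ax": 0, "ay": 0, "az": 0},
    {"x": -60, "y": 0, "z": 0, "ax": 0, "ay": 0, "az": 0}
  ]
}}

```text
time_s: 5.0
tcp_pos: [0.4901, 0.0957, 0.0682]
orientation: [-3.142, 0.0, 0.166]
contact_force: [-0.3, 0.5, -1.2]
width: 0.013
grasp_force: 59.4
```

```bash
python3 - <<'E'
from h import *; from rig import *
o=observe(); print(o["tcp_pos"],o["contact_force"]); print(move(o,[.487,-.175,.20],-13))
E
```

```text
[0.49009842 0.09565069 0.06824945] [-0.33838461  0.48565276 -1.23292565]
(array([ -47.7,  266.4, -131.8]), array([-0.  ,  0.  , 22.49]))
```

Request:
{"op": "send_rows", "data": {
  "series": [
    {"x": 0, "y": 0, "z": -40, "ax": 0, "ay": 0, "az": 0},
    {"x": 0, "y": 0, "z": -80, "ax": 0, "ay": 0, "az": 0},
    {"x": -10, "y": 30, "z": -110, "ax": 0, "ay": 0, "az": 3},
    {"x": -15, "y": 70, "z": -125, "ax": 0, "ay": 0, "az": 6},
    {"x": -20, "y": 112, "z": -132, "ax": 0, "ay": 0, "az": 10},
    {"x": -27, "y": 155, "z": -132, "ax": 0, "ay": 0, "az": 14},
    {"x": -35, "y": 198, "z": -132, "ax": 0, "ay": 0, "az": 18},
    {"x": -42, "y": 236, "z": -132, "ax": 0, "ay": 0, "az": 22},
    {"x": -47.5, "y": 266, "z": -132, "ax": 0, "ay": 0, "az": 22.5},
    {"x": -47.5, "y": 266, "z": -132, "ax": 0, "ay": 0, "az": 22.5}
  ]
}}

```text
time_s: 6.0
tcp_pos: [0.4877, -0.1779, 0.2006]
orientation: [3.14, -0.001, -0.232]
contact_force: [0.6, 0.5, -1.2]
width: 0.0128
grasp_force: 59.5
```

Request:
{"op": "send_rows", "data": {
  "series": [
    {"x": 0, "y": 0, "z": 0, "ax": 0, "ay": 0, "az": 0},
    {"x": 0, "y": 0, "z": 0, "ax": 0, "ay": 0, "az": 0}
  ]
}}

```text
time_s: 6.2
tcp_pos: [0.4877, -0.1737, 0.2002]
orientation: [-3.141, 0.0, -0.226]
contact_force: [0.1, -0.2, -2.7]
width: 0.0129
grasp_force: 59.5
```

```bash
python3 - <<'E'
from h import *; from rig import *; import pickle
d={n:snapshot(n) for n in("scene",)}; pickle.dump(d,open("s2.pkl","wb"))
o=observe(); print(o["time_s"],o["tcp_pos"],o["orientation"],o["contact_force"],o["torque"])
s=d["scene"]; c=s["color"][150:270,215:325]
old=pickle.load(open("s1.pkl","rb"))["scene"]["color"][205:265,240:310]
cv2.imwrite("pics/s2.png",cv2.resize(c,None,fx=5,fy=5,interpolation=cv2.INTER_CUBIC))
cv2.imwrite("pics/can1.png",cv2.resize(old,None,fx=10,fy=10,interpolation=cv2.INTER_CUBIC))
E
```

```text
6.25 [ 0.48776132 -0.17348744  0.20017964] [-3.14126731e+00  1.90799503e-04 -2.25684200e-01] [-0.21329858  0.48824762 -1.05739179] [ 0.02510676 -0.01906464  0.01708195]
```

View pics/s2.png

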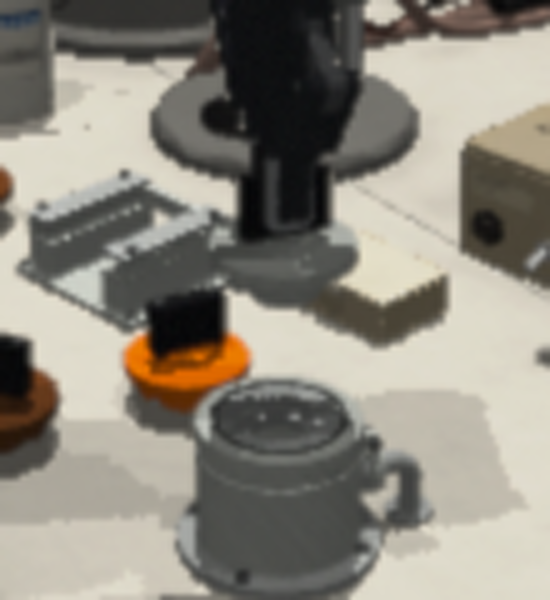

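View pics/can1.png

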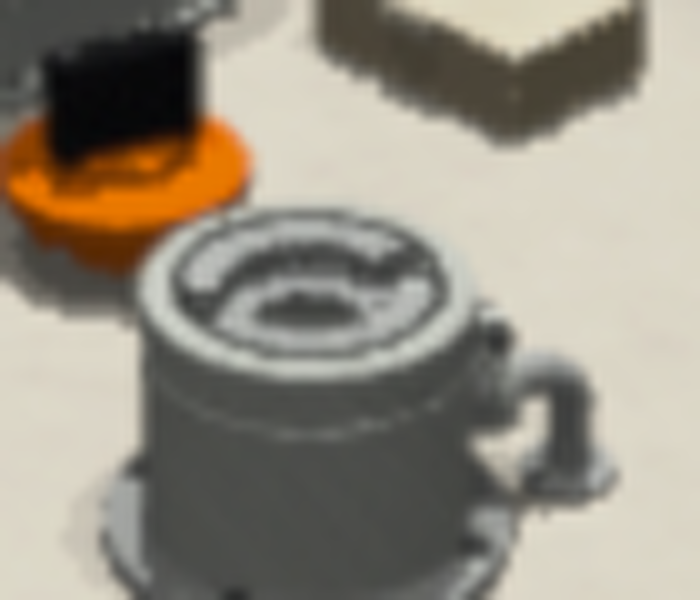

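Both views are clear. The cap hangs from the gripper with its flange spanning crop x 210–358 (u ≈ 271), above the canister mouth at pixel (270,233). The keyways are at can1 (203,303) and (407,261). Now I'll get the offsets numerically.

```bash
python3 - <<'E'
from h import *; import pickle
s1=pickle.load(open("s1.pkl","rb"))["scene"]; s2=pickle.load(open("s2.pkl","rb"))["scene"]; s0=pickle.load(open("s0.pkl","rb"))["top"]
f=192/np.tan(np.radians(s1["vfov"]/2))
px=lambda X:(lambda c:(s1["cx"]+f*c[0]/c[2],s1["cy"]+f*c[1]/c[2]))(s1["R"]@np.array(X)+s1["t"])
g1=cv2.cvtColor(s1["color"],6).astype(int); g2=cv2.cvtColor(s2["color"],6).astype(int)
def edges(p,a,b,thr):  # sub-pixel crossings of thr from left at a.. and from right
    L=next(i for i in range(a,b) if p[i]>=thr>p[i+1]); R=next(i for i in range(b,a,-1) if p[i]>=thr>p[i-1])
    return L+(p[L]-thr)/(p[L]-p[L+1]), R-(p[R]-thr)/(p[R]-p[R-1])
for r in range(240,252,2): 
    try: e=edges(g1[r],246,294,140); print("can",r,np.round(e,2),sum(e)/2)
    except StopIteration: print(r,g1[r,250:294])
df=np.abs(s1["color"].astype(int)-s2["color"]).sum(2)>45
for r in range(193,212): 
    c=np.nonzero(df[r,250:295])[0]; print("cap",r,250+c.min() if len(c) else 0,250+c.max() if len(c) else 0)
print("pred cap",px([.4878,-.1735,.1665]),px([.4878,-.1735,.1705]),px([.4878,-.1735,.1425]),"pred can axis",px([.487,-.175,.055]),px([.487,-.175,.075]))
a,b=ray(s1,240+40.7-.45,205+26.1-.45,.073),ray(s1,240+20.3-.45,205+30.3-.45,.073); print("keyways",a,b,(a+b)/2,np.degrees(np.arctan2(*(a-b)[1::-1])))
# top camera: dark blobs in rim = keyways, upsampled
g=cv2.cvtColor(s0["color"],6)[188:222,302:332]
for row in g: print(*row)
E
```

```text
can 240 [253.68 290.49] 272.0840336134454
can 242 [253.61 290.72] 272.16434782608695
244 [211 212 210 196 116  78  79  85  80  78  79  75  77  78  77  77  77  77
  76  79  78  78  78  79  77  76  75  76  75  73  70  70  68  77  79  75
  72  77  84  82 104 107 111 119]
can 246 [253.71 291.42] 272.56457530728306
can 248 [253.72 288.86] 271.2865961199294
can 250 [253.   287.46] 270.2314814814815
cap 193 251 281
cap 194 250 283
cap 195 250 284
cap 196 250 285
cap 197 256 286
cap 198 256 286
cap 199 256 286
cap 200 260 286
cap 201 260 286
cap 202 260 286
cap 203 260 286
cap 204 260 285
cap 205 258 284
cap 206 255 282
cap 207 261 271
cap 208 260 271
cap 209 260 272
cap 210 261 273
cap 211 267 273
pred cap (np.float64(270.76812798360737), np.float64(199.37762431347755)) (np.float64(270.7779475655651), np.float64(197.88233414944784)) (np.float64(270.70990035046094), np.float64(208.24431614351062)) pred can axis (np.float64(270.5947439621696), np.float64(239.4825438813715)) (np.float64(270.6405874605996), np.float64(232.61327173446068))
keyways [ 0.51403162 -0.17834274  0.073     ] [ 0.460995
[... 3436 characters left out ...]
1 155 154 149 133 120 118 143 157 174 183 185 186 186 184 173 152 142 135 114 121 148 182 185 186 186
183 177 175 167 158 151 149 157 154 146 130 107 115 135 148 152 156 155 151 142 102 97 109 117 140 168 184 185 185 184
185 183 179 174 168 163 154 144 153 159 152 138 130 106 102 102 110 115 114 117 103 117 122 139 168 182 184 184 185 184
186 185 185 179 177 171 166 159 161 156 144 149 151 135 110 110 110 116 129 151 142 162 164 170 182 186 185 183 184 184
187 185 184 185 180 178 174 171 173 166 161 165 170 165 156 159 162 160 168 178 173 179 184 183 184 185 184 183 183 184
186 185 184 184 185 183 180 180 181 179 179 180 181 181 181 184 185 181 183 183 183 183 185 185 185 184 184 182 184 182
```

```bash
python3 - <<'E'
from h import *; from rig import *
o=observe(); print(move(o,[.4868,-.1735,.128],-13.1), o["tcp_pos"])
E
```

```text
(array([-0.9,  0.3, 72.2]), array([-0.02,  0.01,  0.17])) [ 0.48776132 -0.17348744  0.20017964]
```

Request:
{"op": "send_rows", "data": {
  "series": [
    {"x": -1, "y": 0.3, "z": 25, "ax": 0, "ay": 0, "az": 0},
    {"x": -1, "y": 0.3, "z": 50, "ax": 0, "ay": 0, "az": 0},
    {"x": -1, "y": 0.3, "z": 60, "ax": 0, "ay": 0, "az": 0},
    {"x": -1, "y": 0.3, "z": 64, "ax": 0, "ay": 0, "az": 0},
    {"x": -1, "y": 0.3, "z": 67, "ax": 0, "ay": 0, "az": 0},
    {"x": -1, "y": 0.3, "z": 69, "ax": 0, "ay": 0, "az": 0},
    {"x": -1, "y": 0.3, "z": 71, "ax": 0, "ay": 0, "az": 0},
    {"x": -1, "y": 0.3, "z": 71, "ax": 0, "ay": 0, "az": 0}
  ]
}}

```text
time_s: 7.05
tcp_pos: [0.4869, -0.1747, 0.1298]
orientation: [3.141, -0.001, -0.227]
contact_force: [0.2, 0.1, -1.1]
width: 0.0126
grasp_force: 59.4
```

Request:
{"op": "send_rows", "data": {
  "series": [
    {"x": 0, "y": 0, "z": 1, "ax": 0, "ay": 0, "az": 0},
    {"x": 0, "y": 0, "z": 2, "ax": 0, "ay": 0, "az": 0},
    {"x": 0, "y": 0, "z": 3, "ax": 0, "ay": 0, "az": 0},
    {"x": 0, "y": 0, "z": 4, "ax": 0, "ay": 0, "az": 0},
    {"x": 0, "y": 0, "z": 5, "ax": 0, "ay": 0, "az": 0},
    {"x": 0, "y": 0, "z": 6, "ax": 0, "ay": 0, "az": 0},
    {"x": 0, "y": 0, "z": 6, "ax": 0, "ay": 0, "az": 0}
  ]
}}

```text
time_s: 7.75
tcp_pos: [0.4864, -0.1745, 0.123]
orientation: [3.141, 0.001, -0.227]
contact_force: [-0.7, -1.1, -1.8]
width: 0.0131
grasp_force: 59.4
```

```bash
python3 - <<'E'
from rig import *
o=observe(); print(o["tcp_pos"],o["orientation"],o["contact_force"],o["torque"])
E
```

```text
[ 0.48639339 -0.17454501  0.12298695] [ 3.14147760e+00  6.08122040e-04 -2.27029687e-01] [-0.6901032  -1.05814318 -1.84408295] [-0.23905271  0.31891045  0.00992385]
```

Request:
{"op": "send_rows", "data": {
  "series": [
    {"x": 0, "y": 0, "z": 1, "ax": 0, "ay": 0, "az": 0},
    {"x": 0, "y": 0, "z": 2, "ax": 0, "ay": 0, "az": 0},
    {"x": 0, "y": 0, "z": 3, "ax": 0, "ay": 0, "az": 0},
    {"x": 0, "y": 0, "z": 4, "ax": 0, "ay": 0, "az": 0},
    {"x": 0, "y": 0, "z": 5, "ax": 0, "ay": 0, "az": 0},
    {"x": 0, "y": 0, "z": 6, "ax": 0, "ay": 0, "az": 0},
    {"x": 0, "y": 0, "z": 6, "ax": 0, "ay": 0, "az": 0}
  ]
}}

```text
time_s: 8.45
tcp_pos: [0.4866, -0.1747, 0.1181]
orientation: [3.141, 0.001, -0.227]
contact_force: [-6.5, 0.3, 6.1]
width: 0.013
grasp_force: 60.7
```

```bash
python3 - <<'E'
from rig import *
o=observe(); print(o["tcp_pos"],o["orientation"],o["contact_force"],o["torque"])
E
```

```text
[ 0.48656931 -0.1746511   0.11810107] [ 3.14131829e+00  5.06919649e-04 -2.26948849e-01] [-6.54417869  0.29115091  6.13074841] [ 0.10301657  0.99763087 -0.00426923]
```

Request:
{"op": "send_rows", "data": {
  "series": [
    {"x": -0.5, "y": 0, "z": 0, "ax": 0, "ay": 0, "az": 0},
    {"x": -1, "y": 0, "z": 1, "ax": 0, "ay": 0, "az": 0},
    {"x": -1, "y": 0, "z": 2, "ax": 0, "ay": 0, "az": 0},
    {"x": -1, "y": 0, "z": 3, "ax": 0, "ay": 0, "az": 0},
    {"x": -1, "y": 0, "z": 3, "ax": 0, "ay": 0, "az": 0}
  ]
}}

```text
time_s: 8.95
tcp_pos: [0.4864, -0.1746, 0.1156]
orientation: [3.141, -0.002, -0.227]
contact_force: [-4.2, 0.3, 6.3]
width: 0.013
grasp_force: 60.8
```

```bash
python3 - <<'E'
from rig import *
o=observe(); print(o["tcp_pos"],o["orientation"],o["contact_force"],o["torque"])
E
```

```text
[ 0.48638677 -0.17463931  0.11560025] [ 3.14130624e+00 -1.84082432e-03 -2.27051139e-01] [-4.21962208  0.30026429  6.33612541] [ 0.04775786  0.77407345 -0.01119724]
```

Request:
{"op": "send_rows", "data": {
  "series": [
    {"x": -0.5, "y": 0, "z": 0, "ax": 0, "ay": 0, "az": 0},
    {"x": -1, "y": 0, "z": 1, "ax": 0, "ay": 0, "az": 0},
    {"x": -1, "y": 0, "z": 2, "ax": 0, "ay": 0, "az": 0},
    {"x": -1, "y": 0, "z": 3, "ax": 0, "ay": 0, "az": 0},
    {"x": -1, "y": 0, "z": 4, "ax": 0, "ay": 0, "az": 0},
    {"x": -1, "y": 0, "z": 4, "ax": 0, "ay": 0, "az": 0}
  ]
}}

```text
time_s: 9.55
tcp_pos: [0.4863, -0.1746, 0.1127]
orientation: [3.141, -0.004, -0.227]
contact_force: [-3.6, 0.8, 9.7]
width: 0.0133
grasp_force: 61.3
```

```bash
python3 - <<'E'
from rig import *
o=observe(); print(o["tcp_pos"],o["orientation"],o["contact_force"],o["torque"])
E
```

```text
[ 0.48628875 -0.17464692  0.11267471] [ 3.14126403 -0.00397106 -0.22710649] [-3.62840992  0.81773051  9.7415117 ] [ 0.24170269  0.69402182 -0.01961918]
```

Request:
{"op": "send_rows", "data": {
  "series": [
    {"x": -0.5, "y": 0, "z": 0.5, "ax": 0, "ay": 0, "az": 0},
    {"x": -1, "y": 0, "z": 1, "ax": 0, "ay": 0, "az": 0},
    {"x": -1, "y": 0, "z": 1.5, "ax": 0, "ay": 0, "az": 0},
    {"x": -1, "y": 0, "z": 1.5, "ax": 0, "ay": 0, "az": 0}
  ]
}}

```text
time_s: 9.95
tcp_pos: [0.4863, -0.1746, 0.1127]
orientation: [3.141, -0.006, -0.227]
contact_force: [-3.6, 2.1, 14.1]
width: 0.0127
grasp_force: 61.9
```

```bash
python3 - <<'E'
from rig import *
o=observe(); print(o["tcp_pos"],o["orientation"],o["contact_force"],o["torque"])
E
```

```text
[ 0.48627542 -0.17464798  0.11265635] [ 3.14121357 -0.00620049 -0.2270799 ] [-3.62531772  2.09215417 14.12423298] [ 0.43270724  0.85056021 -0.00556847]
```

Request:
{"op": "send_rows", "data": {
  "series": [
    {"x": 0, "y": 0, "z": 0, "ax": 0, "ay": 0, "az": 4},
    {"x": 0, "y": 0, "z": 0, "ax": 0, "ay": 0, "az": 8},
    {"x": 0, "y": 0, "z": 0, "ax": 0, "ay": 0, "az": 12},
    {"x": 0, "y": 0, "z": 0, "ax": 0, "ay": 0, "az": 17},
    {"x": 0, "y": 0, "z": 0, "ax": 0, "ay": 0, "az": 22},
    {"x": 0, "y": 0, "z": 0, "ax": 0, "ay": 0, "az": 27},
    {"x": 0, "y": 0, "z": 0, "ax": 0, "ay": 0, "az": 32},
    {"x": 0, "y": 0, "z": 0, "ax": 0, "ay": 0, "az": 37},
    {"x": 0, "y": 0, "z": 0, "ax": 0, "ay": 0, "az": 40},
    {"x": 0, "y": 0, "z": 0, "ax": 0, "ay": 0, "az": 40}
  ]
}}

```text
time_s: 10.95
tcp_pos: [0.4869, -0.1753, 0.1128]
orientation: [-3.137, -0.008, -0.926]
contact_force: [-0.8, -1.0, 12.9]
width: 0.0128
grasp_force: 61.5
```

```bash
python3 - <<'E'
from rig import *
o=observe(); print(o["tcp_pos"],o["orientation"],o["contact_force"],o["torque"],o["q"])
E
```

```text
[ 0.48694233 -0.17529044  0.11279841] [-3.13725202 -0.00772166 -0.92606412] [-0.79168503 -0.9629986  12.8941391 ] [-0.03817045  0.37176332 -0.0391859 ] [-4.89751935e-01 -8.56250160e-02  1.98528546e+00  7.11024031e-04
  1.23309969e+00  2.00685915e+00]
```

Request:
{"op": "send_rows", "data": {
  "series": [
    {"x": 0, "y": 0, "z": 0, "ax": 0, "ay": 0, "az": 5},
    {"x": 0, "y": 0, "z": 0, "ax": 0, "ay": 0, "az": 10},
    {"x": 0, "y": 0, "z": 0, "ax": 0, "ay": 0, "az": 15},
    {"x": 0, "y": 0, "z": 0, "ax": 0, "ay": 0, "az": 20},
    {"x": 0, "y": 0, "z": 0, "ax": 0, "ay": 0, "az": 25},
    {"x": 0, "y": 0, "z": 0, "ax": 0, "ay": 0, "az": 30},
    {"x": 0, "y": 0, "z": 0, "ax": 0, "ay": 0, "az": 33},
    {"x": 0, "y": 0, "z": 0, "ax": 0, "ay": 0, "az": 36},
    {"x": 0, "y": 0, "z": 0, "ax": 0, "ay": 0, "az": 38},
    {"x": 0, "y": 0, "z": 0, "ax": 0, "ay": 0, "az": 38}
  ]
}}

```text
time_s: 11.95
tcp_pos: [0.4869, -0.1755, 0.1128]
orientation: [-3.133, -0.004, -1.589]
contact_force: [-1.2, -0.8, 12.5]
width: 0.0131
grasp_force: 61.5
```

```bash
python3 - <<'E'
from rig import *
o=observe(); print(o["tcp_pos"],o["orientation"],o["contact_force"],o["torque"],o["q"])
E
```

```text
[ 0.48691743 -0.17553133  0.11279476] [-3.13348265 -0.00399505 -1.58874487] [-1.16386026 -0.77219912 12.53945846] [-0.20730039  0.38147006 -0.01281392] [-4.89912046e-01 -8.55578198e-02  1.98523021e+00  1.36608876e-04
  1.23288059e+00  2.66956825e+00]
```

Request:
{"op": "send_rows", "data": {
  "series": [
    {"x": 0, "y": 0, "z": 0, "ax": 0, "ay": 0, "az": 1.5},
    {"x": 0, "y": 0, "z": 0, "ax": 0, "ay": 0, "az": 3},
    {"x": 0, "y": 0, "z": 0, "ax": 0, "ay": 0, "az": 4.5},
    {"x": 0, "y": 0, "z": 0, "ax": 0, "ay": 0, "az": 6},
    {"x": 0, "y": 0, "z": 0, "ax": 0, "ay": 0, "az": 6}
  ]
}}

```text
time_s: 12.45
tcp_pos: [0.4864, -0.1754, 0.1127]
orientation: [-3.135, -0.004, -1.689]
contact_force: [-2.0, -1.2, 13.1]
width: 0.013
grasp_force: 66.0
```

```bash
python3 - <<'E'
from rig import *
o=observe(); print(o["tcp_pos"],o["orientation"],o["contact_force"],o["torque"],o["q"])
E
```

```text
[ 0.48636881 -0.17542191  0.11274009] [-3.13503872 -0.00380482 -1.68938244] [-1.99713329 -1.15754591 13.05087002] [-0.06986194  0.75022464  1.19970172] [-4.89561567e-01 -8.57429478e-02  1.98549721e+00 -1.23945233e-03
  1.23435119e+00  2.77100954e+00]
```

Request:
{"op": "send_rows", "data": {
  "series": [
    {"x": 0, "y": 0, "z": 1, "ax": 0, "ay": 0, "az": 0},
    {"x": 0, "y": 0, "z": 2, "ax": 0, "ay": 0, "az": 0},
    {"x": 0, "y": 0, "z": 2, "ax": 0, "ay": 0, "az": 0},
    {"x": 0, "y": 0, "z": 2, "ax": 0, "ay": 0, "az": 0}
  ]
}}

```text
time_s: 12.85
tcp_pos: [0.4865, -0.1756, 0.1127]
orientation: [-3.136, -0.004, -1.689]
contact_force: [-7.6, 0.9, 23.7]
width: 0.0128
grasp_force: 67.2
```

```bash
python3 - <<'E'
from rig import *; import cv2
o=observe(); print(o["tcp_pos"],o["orientation"],o["contact_force"],o["torque"])
c=snapshot("scene")["color"][150:270,215:325]
cv2.imwrite("pics/s3.png",cv2.resize(c,None,fx=5,fy=5,interpolation=cv2.INTER_CUBIC))
E
```

```text
[ 0.48650723 -0.17555317  0.11266124] [-3.1356832  -0.00389205 -1.68889848] [-7.57690921  0.85772409 23.67115811] [0.30575418 1.59563042 1.23801125]
```

View pics/s3.png

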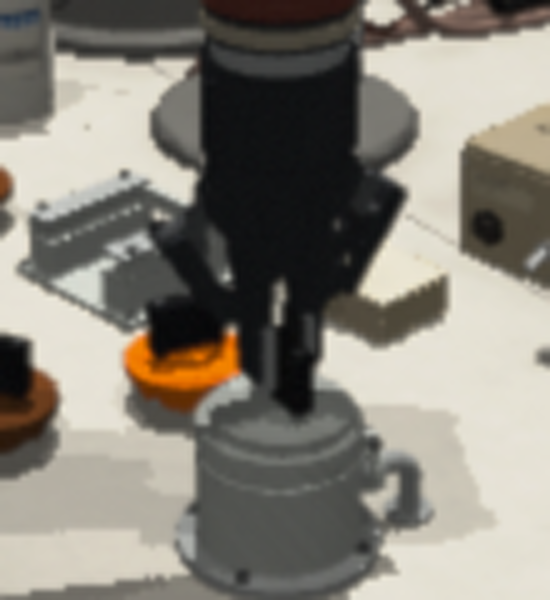

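The picture shows the flange flat on the canister's rim at about crop (285,425), with the bar turned and held between the fingers. Height held steady while the push rose to 24 N, and the stop torque is 1.2 N m. I'll hand it in.

```bash
python3 -c "
from rig import *
print(job_done())"
```

```text
the job is handed in; nothing more can be done
None
```

The job is handed in: the cap is seated flush on the canister rim, turned about 84° clockwise onto its stop, and still held by its bar with about 24 N of downward push, at 12.9 s of the 48 s allowed.

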